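# Open the air valve on the line with the pressure gauge

## Robot

A 6-joint arm with a two-finger parallel gripper is mounted at the origin on the work surface. World frame = base frame: x ahead of the robot, y to its left, z up, the work surface at z = 0. Lengths are in mm, angles in rad, forces in N, time in s.
With the tool pointing down it reaches from about 275 to 750 mm from the base axis. Payload 10.2 kg.
Tool frame: the origin (TCP) lies at the very end of the fingers, on their centre line; the grasp point (between the pads) lies 19 mm behind it; z points along the fingers, y is the line along which they close (so a half turn about z gives the same grasp; the last joint's range is limited). The gripper opens to 85 mm and grips with 20 to 120 N. Pads are 22 mm wide; open, the fingers measure 114 mm over their backs; the gripper's body (76 mm by 85 mm) begins 54 mm behind the grasp point. The pads swing forward as they close: fully open they stand 13 mm farther back than shut.
Start: joints at [0.977, 0.313, 1.498, -0, 1.331, -0.223], TCP at [190.253, 489.321, 231.294] pointing down, gripper open.
Joint ranges: [-2.94, 2.94], [-0.97, 2.17], [0.19, 2.56], [-1.23, 4.37], [0.02, 3.11], [-2.88, 2.88]. Speed limits (rad/s): [2.39, 2.39, 3.01, 3.14, 3.14, 3.14].

## Interface

Orientations are given as a unit quaternion [w, x, y, z].
In Python, from rig import ctrl gives the robot as it stands.
- The arm moves only by the tool step_arm, never from a script. Its argument "increments" is a list of rows, each a list of 3 entries, a list of its own where there are three numbers: the shift along the tool's x, y, z in cm, then the turn, a rotation vector about the tool's x, y, z in degrees, then the opening in per cent of the stroke, from 0 (shut) to 100 (fully open). A call has 1 to 8 rows; each row is the pose to reach, as a shift and turn from the pose commanded when the call began, along the tool's axes at that moment; what a row does not reach only later rows make up. A row lasts 1/8 s, in which the tool goes at most 62.5 mm and 10.7 degrees, less where a joint would pass 70% of its speed; a pose out of reach is approached as far as the arm can. A call with a gripper value outside its range is refused whole. The fingers move at their own pace and stop on an object; "squeeze" is the grip in N (left out, the last holds). Time passes only in rows, so rows that repeat a pose let the fingers close. It gives the time, the measured TCP pose, the force, the opening and the grip force at its end, in the units of the state.
- ctrl.sense(): the state, without advancing time (a new reading comes with each control period).
- ctrl.capture(name): name is "scene" or "top" or "wrist"; returns a dict with "img" (400x640x3 uint8, red, green, blue), "fx", "fy", "cx", "cy" (pixels), "k1" (the pictures are not rectified: a ray, as slopes to the right and down, at radius r is drawn at 1 + k1 r^2 times it, then the intrinsics apply), "extrinsics" (4x4, takes a point from camera to world coordinates). Camera axes: x right, y down, z forward; pixel columns grow to the right and rows downward; lengths in mm; the calibration is good to about 2 mm. A picture is of the moment at which its call begins. There is no depth.
- ctrl.finish_job(): hands the job in; it is judged then, once.
The state is a dict: "time_s": time; "joints": joint angles; "dq": joint speeds; "tau": joint torques, N m; "eef_pos": TCP position; "ee_rot": TCP orientation; "force": force on the tool from outside, world axes, zero at the start; "wrist_torque": the same for the moment, N m; "grip_width": opening from 0.0 (shut) to 1.0 (fully open); "grip_force": force on a finger pad.
Only numpy, scipy, OpenCV 4.12 (cv2) and the standard library are available. Lean on these libraries where they do the work, as an engineer would, in place of code of your own. Each camera call takes 0.05 s, during which the arm holds its last target. There are 200 camera calls.

## Task

Two compressed-air lines stand on the carport shelf, both shut off. Open the ball valve of the line that carries the round pressure gauge by turning its lever handle fully, a quarter turn counter-clockwise seen from above, until it lies along its pipe. Leave the other line's valve shut and the empty glass jar standing upright.

Things in the scene. Friction and masses are not known exactly. Their poses are not given: they have to be found in the camera images.
- gauge_line: Fixed air line with the round gauge (63 mm dial facing up, 101 mm high, at y +85 mm). Origin: on the shelf under the valve's upright stem, the lever's hinge axis; z up. The 21 mm steel pipe runs along y from -100 to +122 mm, its top 51 mm high; brass valve body at the middle 57 mm high; base plate 70 (x) by 160 mm (y).
- gauge_lever (a joint): Lever on the gauge line's stem, rad. 0 = shut, pointing along the line's -x (towards the robot, across the pipe); grows counter-clockwise from above to the open stop 1.571, pointing along -y over the pipe, away from the gauge. Black sleeve 35 to 100 mm from the stem, 20 mm wide, 14 thick, centre 95 mm above the shelf. Moves at about 4 N of side push 70 mm out; stays where left.
- plain_lever (a joint): Angle (rad) of the identical lever on the other air line, which has a small square-headed brass plug in place of the gauge; 0 = shut, 1.571 = open, as on the gauge line. The two lines may stand in either order, left or right. To stay shut.
- jar: Empty open glass jar, 66 mm across and 95 mm tall, standing loose on the shelf in front of the lines, between them. Origin: centre of its underside; z up its axis.

How it is judged (in metres and radians):
At the end, for the whole second after the job is handed in: The gauge line's lever is at rest within 11 degrees of its open stop (joint above 1.38 rad), the other line's lever is still shut (below 0.25 rad), and the jar stands upright (within 0.2 rad) (value of joint gauge_lever between 1.38 and 1.7 rad and value of joint plain_lever below 0.25 rad and angle between jar's own z axis and vertical below 0.2 rad and velocity of joint gauge_lever between -0.05 and 0.05 rad/s); the robot touches nothing.
It fails at once if the other line's valve is turned open (beyond 0.35 rad) (value of joint plain_lever above 0.35 rad).
It fails at once if the glass jar is tipped over (more than 0.5 rad) (angle between jar's own z axis and vertical above 0.5 rad).
It also fails if it takes over 29 s, if anything falls off the work surface, if the arm or the gripper's body presses on something with over 40 N, if the wrist force passes 120 N, or if a joint passes its speed limit or range.

## Working session

There is one attempt and no reset: what is moved stays moved. The work goes in short steps, Python scripts to look and compute and a tool call to move; the robot and the scene stay as the last step left them, time stands still between calls to the robot, and variables do not carry over. Pictures are saved under pics/ and viewed, at most 10 in all, crops included, and the job is handed in when it is done.

Besides the shell and the picture viewer there is one more tool, called after ">>>" as a command line: name --argument value ..., lists and objects as JSON in quotes. step_arm: Moves the arm, as the interface text tells. Its arguments: {"type":"object","properties":{"increments":{"type":"array"},"squeeze":{"type":"number"}},"required":["increments"]}

```bash
mkdir -p pics; cat > h.py <<'E'
import numpy as np,cv2
from rig import ctrl
def cap(n,f):
    c=ctrl.capture(n); cv2.imwrite(f'pics/{f}.png',c['img'][:,:,::-1]); np.save(f'pics/{f}.npy',c,allow_pickle=True); return c
def load(f): return np.load(f'pics/{f}.npy',allow_pickle=True).item()
def ray(c,u,v):
    K=np.array([[c['fx'],0,c['cx']],[0,c['fy'],c['cy']],[0,0,1.]])
    p=cv2.undistortPoints(np.array([[[u,v]]],float),K,np.array([c['k1'],0,0,0.]))[0,0]
    E=np.array(c['extrinsics']); return E[:3,3],E[:3,:3]@np.array([p[0],p[1],1])
def onz(c,u,v,z):
    o,d=ray(c,u,v); return (o+d*(z-o[2])/d[2]).round(1)
E
python3 - <<'E'
from h import *
a=cap('top','top1');b=cap('scene','scene1')
s=ctrl.sense();print(s['eef_pos'],s['ee_rot'],s['force'],s['time_s'])
for c in(a,b):print(np.round(c['extrinsics'],2).tolist(),c['fx'],c['k1'])
E
```

```text
[190.11887959 489.13649758 230.81191379] [-2.15526051e-04  1.84318069e-01  9.82866500e-01 -4.96274914e-04] [-0.09161704 -0.57184939 -0.55717487] 0.1
[[-0.01, -1.0, 0.07, 411.93], [-1.0, 0.01, -0.02, 32.6], [0.02, -0.07, -1.0, 1128.15], [0.0, 0.0, 0.0, 1.0]] 444.16775830515627 -0.03194484998105406
[[-0.81, 0.37, -0.45, 887.31], [0.58, 0.52, -0.63, 545.35], [0.0, -0.77, -0.64, 650.61], [0.0, 0.0, 0.0, 1.0]] 464.39632109043123 -0.047843181203183545
```

View pics/top1.png

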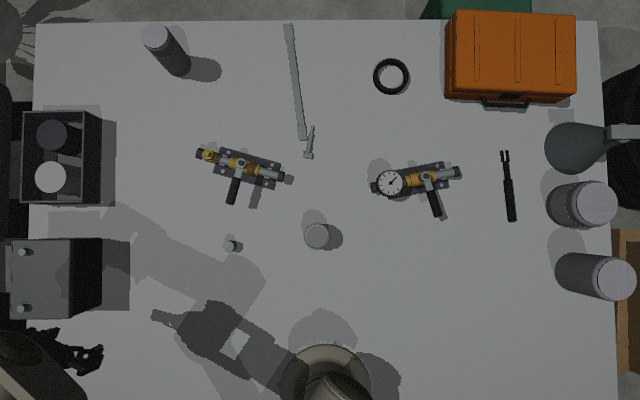

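View pics/scene1.png

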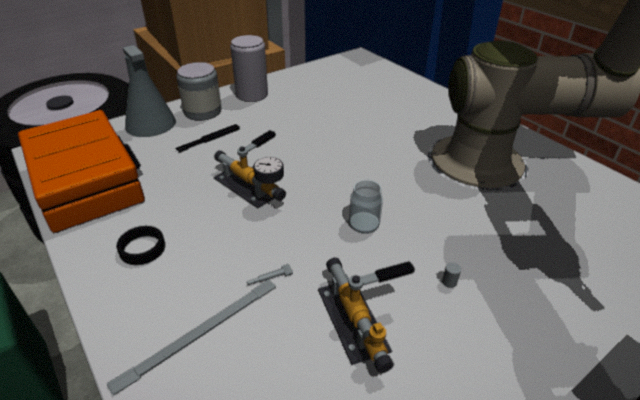

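The top view shows the gauge line on the right: dial at (389,183), stem about (425,176), black sleeve down to (438,216). The jar is at (318,236), and the plain line with its brass plug at (207,155) is on the left. The scene view agrees: gauge at (268,168), its lever tip at (272,134).

```bash
python3 - <<'E'
from h import *
c=load('top1');b=load('scene1')
def tri(p,q):
    o1,d1=ray(c,*p);o2,d2=ray(b,*q)
    A=np.stack([d1,-d2],1);t=np.linalg.lstsq(A,o2-o1,rcond=None)[0]
    x,y=o1+d1*t[0],o2+d2*t[1];return ((x+y)/2).round(1),np.linalg.norm(x-y).round(1)
# dial: bright blob
g=cv2.cvtColor(c['img'],cv2.COLOR_RGB2GRAY)
def blob(m,u,v):
    n,l,s,ce=cv2.connectedComponentsWithStats(m.astype(np.uint8));
    i=min(range(1,n),key=lambda i:np.hypot(*(ce[i]-(u,v)))+(1e3 if s[i][4]<40 else 0));return l==i,s[i],ce[i]
roi=np.zeros_like(g,bool);roi[185:225,415:450]=1
m,s,ce=blob((g<50)&roi,435,205);print('sleeve',s,ce)
r=cv2.minAreaRect(np.argwhere(m)[:,::-1].astype(np.float32));print(r)
print([onz(c,u,v,100) for u,v in cv2.boxPoints(r)],'c',onz(c,*r[0],100))
print('dial',onz(c,389,183,101),tri((389,183),(268,166)))
print('tip',tri((438,215),(272,134)))
print('stem',onz(c,425,176,95),'jar top',onz(c,317,232,95),onz(c,318,240,0),'jar scene',onz(b,365,222,0))
cv2.imwrite('pics/crop.png',cv2.resize(c['img'][140:260,290:480,::-1],None,fx=4,fy=4,interpolation=2))
E
```

```text
sleeve [415 185  28  32 343] [431.19825073 198.70845481]
((428.34735107421875, 200.5922088623047), (32.575923919677734, 25.398855209350586), 85.42607879638672)
[array([ 498.1, -214.1,  100. ]), array([ 502.2, -273.9,  100. ]), array([ 426.2, -277.6,  100. ]), array([ 422.3, -218. ,  100. ])] c [ 462.1 -245.8  100. ]
dial [ 504.3 -154.4  101. ] (array([ 505.1, -155.4,   97.4]), np.float64(1.2))
tip (array([ 427.7, -269.4,   91.6]), np.float64(1.7))
stem [ 520.4 -241.    95. ] jar top [392.6  14.7  95. ] [370.7  10.8   0. ] jar scene [378.3  14.8   0. ]
```

View pics/crop.png

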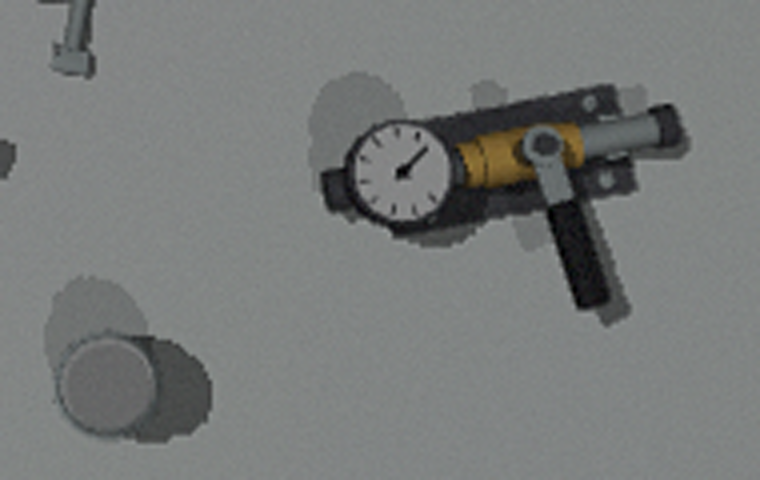

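The crop puts the stem at full-picture (425.8,176.8), the sleeve tip at (438,216) and the dial at (390.8,183). That gives a stem at about (519,-243), line yaw about 11° and a shut lever, consistent with the given 86 mm gauge offset. The jar, near (378,14), is well off the path. I'll go over high with the fingers shut.

>>> step_arm --increments '[[[-6, -7, 0], [0, 0, -8], 0], [[-10, -11.6, 0], [0, 0, -16], 0], [[-14, -16.3, 0], [0, 0, -24], 0], [[-18, -21, 0], [0, 0, -32], 0], [[-22, -25.7, 0], [0, 0, -32], 0], [[-26, -30.3, 0], [0, 0, -32], 0], [[-30, -35, 0], [0, 0, -32], 0], [[-34, -39.7, 0], [0, 0, -32], 0]]'

```text
time_s: 1.1
eef_pos: [352.9, 24.3, 231.4]
ee_rot: [0.0, -0.094, 0.996, -0.0]
force: [1.2, 1.4, -0.3]
grip_width: -0.001
grip_force: 0.0
```

```bash
cat >> h.py <<'E'
from scipy.spatial.transform import Rotation as Ro
S=np.array([519,-243.]);psi=np.radians(11)
def go(*pts):
    """line-frame targets (x,y,z mm) -> tool cm from the current pose"""
    s=ctrl.sense();w,x,y,z=s['ee_rot'];R=Ro.from_quat([x,y,z,w]).as_matrix()
    print('t',s['time_s'],'pos',np.round(s['eef_pos'],1),'F',np.round(s['force'],1),'toolY deg',np.degrees(np.arctan2(R[1,1],R[0,1])).round(1))
    ex=np.array([np.cos(psi),np.sin(psi)]);ey=np.array([-ex[1],ex[0]])
    e=np.array(s['eef_pos'])[:2]-S;print('line xy',(e@ex).round(1),(e@ey).round(1))
    for p in pts:
        q=np.r_[S+ex*p[0]+ey*p[1],p[2]];print(p,q.round(),'->',(R.T@(q-s['eef_pos'])/10).round(2))
E
python3 - <<'E'
from h import *
go((-75,42,231),(-75,42,150),(-75,42,78))
E
```

```text
t 1.1 pos [352.9  24.3 231.4] F [ 1.2  1.4 -0.3] toolY deg 100.7
line xy -112.0 294.1
(-75, 42, 231) [ 437. -216.  231.] -> [ -3.82 -25.19   0.04]
(-75, 42, 150) [ 437. -216.  150.] -> [ -3.81 -25.19   8.14]
(-75, 42, 78) [ 437. -216.   78.] -> [ -3.81 -25.19  15.34]
```

>>> step_arm --increments '[[[-0.8, -5, 0], [0, 0, 0], 0], [[-1.6, -10, 0], [0, 0, 0], 0], [[-2.4, -15, 0], [0, 0, 0], 0], [[-3.2, -20, 0], [0, 0, 0], 0], [[-3.8, -25.2, 0], [0, 0, 0], 0], [[-3.8, -25.2, 4], [0, 0, 0], 0], [[-3.8, -25.2, 8], [0, 0, 0], 0], [[-3.8, -25.2, 8], [0, 0, 0], 0]]'

```text
time_s: 2.1
eef_pos: [435.9, -213.3, 149.2]
ee_rot: [-0.002, -0.094, 0.996, 0.002]
force: [-0.3, -0.2, 1.0]
grip_width: 0.002
grip_force: 0.0
```

```bash
python3 - <<'E'
from h import *
cap('wrist','w1')
go((-75,42,78))
E
```

```text
t 2.15 pos [ 436.9 -214.   151.3] F [0.4 0.4 0.9] toolY deg 100.8
line xy -75.0 44.1
(-75, 42, 78) [ 437. -216.   78.] -> [-0.01 -0.22  7.33]
```

View pics/w1.png

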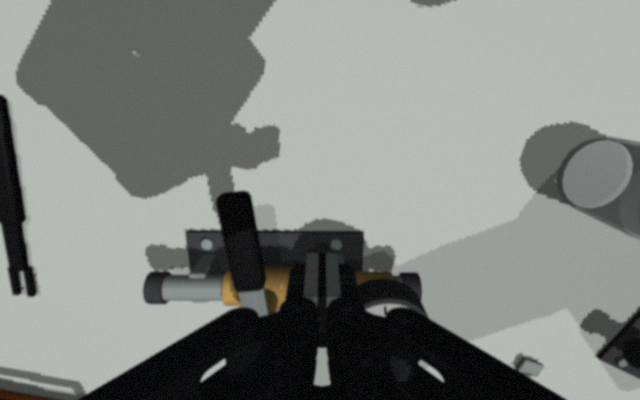

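The wrist view shows the sleeve from (235,195) to (248,288), left of the shut fingertips at (300–345, 255). I'll check the clearance before lowering.

```bash
python3 - <<'E'
from h import *
c=load('w1');ex=np.array([np.cos(psi),np.sin(psi)]);ey=np.array([-ex[1],ex[0]])
def L(u,v,z):
    e=onz(c,u,v,z)[:2]-S;print((u,v),(e@ex).round(1),(e@ey).round(1))
for p in [(219,197,102),(249,195,102),(238,290,102),(263,288,102),(306,255,150),(342,255,150),(147,288,40),(421,284,40)]:L(*p)
E
```

```text
(219, 197) -95.2 -13.6
(249, 195) -96.4 3.7
(238, 290) -33.7 -7.7
(263, 288) -35.0 8.1
(306, 255) -82.8 37.9
(342, 255) -82.7 54.3
(147, 288) 4.0 -100.4
(421, 284) 1.7 127.9
```

>>> step_arm --increments '[[[0, 0, 4], [0, 0, 0], 0], [[0, 0, 7.3], [0, 0, 0], 0], [[0, -1, 7.3], [0, 0, 0], 0], [[0, -2, 7.3], [0, 0, 0], 0], [[0.1, -3, 7.3], [0, 0, 0], 0], [[0.2, -4, 7.3], [0, 0, 0], 0], [[0.2, -5, 7.3], [0, 0, 0], 0], [[0.1, -6, 7.3], [0, 0, 0], 0]]'

```text
time_s: 3.15
eef_pos: [447.4, -273.5, 79.0]
ee_rot: [0.0, -0.094, 0.996, 0.001]
force: [0.3, 6.5, -0.1]
grip_width: 0.001
grip_force: 2.0
```

```bash
python3 - <<'E'
from h import *
go((-75,-20,78),(-71,-30,78),(-67,-39,78),(-61,-47,78),(-55,-55,78),(-47,-62,78),(-39,-67,78),(-30,-72,78),(-22,-75,78))
E
```

```text
t 3.15 pos [ 447.4 -273.5   79. ] F [ 0.3  6.5 -0.1] toolY deg 100.8
line xy -76.1 -16.2
(-75, -20, 78) [ 449. -277.   78.] -> [-0.11 -0.38  0.1 ]
(-71, -30, 78) [ 455. -286.   78.] -> [-0.52 -1.37  0.1 ]
(-67, -39, 78) [ 461. -294.   78.] -> [-0.92 -2.27  0.1 ]
(-61, -47, 78) [ 468. -301.   78.] -> [-1.53 -3.07  0.1 ]
(-55, -55, 78) [ 476. -307.   78.] -> [-2.13 -3.87  0.1 ]
(-47, -62, 78) [ 485. -313.   78.] -> [-2.93 -4.56  0.1 ]
(-39, -67, 78) [ 494. -316.   78.] -> [-3.73 -5.06  0.1 ]
(-30, -72, 78) [ 503. -319.   78.] -> [-4.64 -5.56  0.1 ]
(-22, -75, 78) [ 512. -321.   78.] -> [-5.44 -5.85  0.1 ]
```

In contact at about 6 N, the lever's expected resistance. I'll follow the arc.

>>> step_arm --increments '[[[-0.1, -0.5, 0], [0, 0, 0], 0], [[-0.5, -1.4, 0], [0, 0, 0], 0], [[-0.9, -2.3, 0], [0, 0, 0], 0], [[-1.5, -3.1, 0], [0, 0, 0], 0], [[-2.1, -3.9, 0], [0, 0, 0], 0], [[-2.9, -4.6, 0], [0, 0, 0], 0], [[-3.7, -5.1, 0], [0, 0, 0], 0], [[-4.3, -5.4, 0], [0, 0, 0], 0]]'

```text
time_s: 4.15
eef_pos: [500.1, -318.5, 78.2]
ee_rot: [-0.0, -0.094, 0.996, -0.0]
force: [-3.7, 3.5, -1.7]
grip_width: 0.002
grip_force: 1.8
```

```bash
python3 - <<'E'
from h import *
c=cap('top','top2');go((-22,-75,78))
cv2.imwrite('pics/crop2.png',cv2.resize(c['img'][140:240,360:490,::-1],None,fx=5,fy=5,interpolation=2))
E
```

```text
t 4.2 pos [ 500.6 -318.7   78.2] F [-1.8  1.8 -1.5] toolY deg 100.8
line xy -32.5 -70.8
(-22, -75, 78) [ 512. -321.   78.] -> [-1.05 -0.42  0.03]
```

View pics/crop2.png

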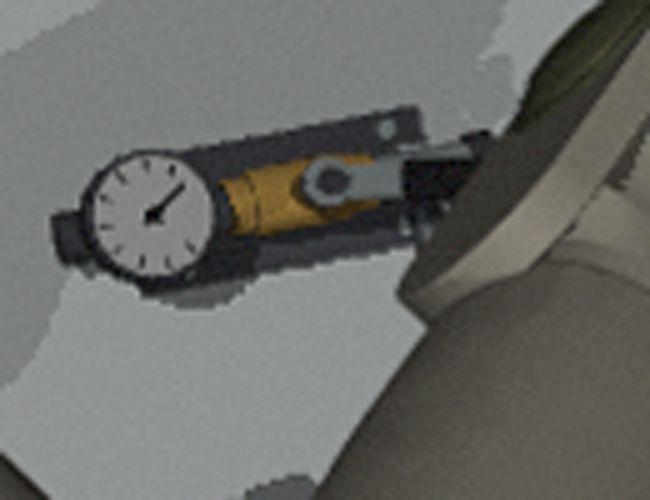

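The lever runs from the stem at crop (330,182) to the right, and is about 10° short of the pipe line. I'll push on in small steps, watching the force.

>>> step_arm --increments '[[[-0.4, -0.2, 0], [0, 0, 0], 0], [[-0.7, -0.2, 0], [0, 0, 0], 0], [[-1.0, -0.2, 0], [0, 0, 0], 0], [[-1.0, -0.2, 0], [0, 0, 0], 0]]'

```text
time_s: 4.7
eef_pos: [510.2, -318.8, 78.6]
ee_rot: [0.0, -0.094, 0.996, -0.001]
force: [-2.4, -1.8, -0.9]
grip_width: 0.0
grip_force: 1.1
```

>>> step_arm --increments '[[[-0.2, 0, 0], [0, 0, 0], 0], [[-0.4, 0, 0], [0, 0, 0], 0], [[-0.4, 0, 0], [0, 0, 0], 0]]'

```text
time_s: 5.08
eef_pos: [513.9, -318.2, 78.7]
ee_rot: [0.0, -0.094, 0.996, -0.001]
force: [-4.0, -3.9, 0.2]
grip_width: -0.002
grip_force: 2.2
```

>>> step_arm --increments '[[[-0.2, 0, 0], [0, 0, 0], 0], [[-0.3, 0, 0], [0, 0, 0], 0], [[-0.3, 0, 0], [0, 0, 0], 0]]'

```text
time_s: 5.45
eef_pos: [514.1, -318.2, 78.6]
ee_rot: [-0.003, -0.094, 0.996, 0.0]
force: [-21.5, -5.9, 6.5]
grip_width: -0.001
grip_force: 10.6
```

The force jumped to 22 N and motion stopped, so the lever is at its stop. I'll back off toward the robot, lift and check.

>>> step_arm --increments '[[[1, 0, 0], [0, 0, 0], 0], [[3, 0, 0], [0, 0, 0], 0], [[5, 0, 0], [0, 0, 0], 0], [[6, 0, -5], [0, 0, 0], 0], [[8, 5, -10], [0, 0, 0], 0], [[10, 10, -14], [0, 0, 0], 0], [[11, 15, -14], [0, 0, 0], 0], [[12, 20, -14], [0, 0, 0], 0]]'

```text
time_s: 6.45
eef_pos: [361.1, -141.2, 219.3]
ee_rot: [0.002, -0.094, 0.996, -0.001]
force: [1.9, -0.1, -0.4]
grip_width: 0.001
grip_force: 0.0
```

>>> step_arm --increments '[[[0, 5, 0], [0, 0, 0], 0], [[0, 10, 0], [0, 0, 0], 0], [[0, 10, 0], [0, 0, 0], 0], [[0, 10, 0], [0, 0, 0], 0]]'

```text
time_s: 6.95
eef_pos: [343.3, -44.9, 218.6]
ee_rot: [0.001, -0.094, 0.996, -0.0]
force: [0.5, -0.2, -0.5]
grip_width: -0.003
grip_force: 0.0
```

```bash
python3 - <<'E'
from h import *
c=cap('top','top3');go()
cv2.imwrite('pics/crop3.png',cv2.resize(c['img'][130:270,180:480,::-1],None,fx=2.6,fy=2.6,interpolation=2))
E
```

```text
t 7.0 pos [343.3 -45.3 218.5] F [ 0.2 -0.3 -0.4] toolY deg 100.7
line xy -134.8 227.6
```

View pics/crop3.png

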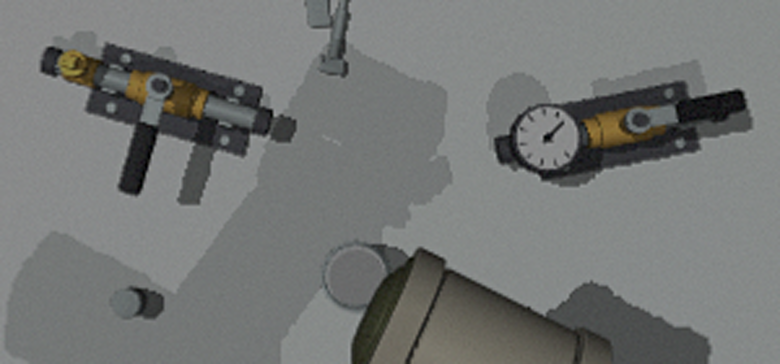

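The gauge lever now lies along its pipe, from the stem at crop (638,120) to the tip at (742,102). The plain lever is still across its pipe at (140,160), the jar is upright at (355,275), and the arm is clear and still.

```bash
python3 -c "
from rig import ctrl;print(ctrl.finish_job())"
```

```text
the job is handed in; nothing more can be done
None
```

I opened the gauge line's valve to its stop, left the other valve shut and the jar upright, and handed the job in at about 7 s; the hand-in returned no verdict.

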